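# Dispense mixing balls through the dial lid

## Robot

A 6-joint arm with a two-finger parallel gripper is mounted at the origin on the work surface. World frame = base frame: x ahead of the robot, y to its left, z up, the work surface at z = 0. Lengths are in m, angles in rad, forces in N, time in s.
With the tool pointing down it reaches from about 0.3 to 0.775 m from the base axis. Payload 14.6 kg.
Tool frame: the origin (TCP) lies midway between the tips of the shut fingers; the grasp point (between the pads) lies 19 mm behind it (ctrl.tcp_to_grasp is the z of the grasp point in the tool frame, in m); z points along the fingers, y is the line along which they close (so a half turn about z gives the same grasp; the last joint's range is limited). The gripper opens to 94 mm and grips with 3 to 60 N. Pads are 16 mm wide; open, the fingers measure 119 mm over their backs; the gripper's body (75 mm by 177 mm) begins 78 mm behind the grasp point.
Start: joints at [-1.367, 0.3, 1.521, -0, 1.321, -0.067], TCP at [0.147, -0.53, 0.205] pointing down, gripper open.
Joint ranges: [-3.03, 3.03], [-0.79, 2.21], [0.23, 2.52], [-1.04, 4.18], [0, 3.07], [-2.55, 2.55]. Speed limits (rad/s): [2.22, 2.22, 2.57, 3.14, 3.14, 3.14].

## Interface

Orientations are given as [roll, pitch, yaw] about the fixed x, y, z axes, in that order (R = Rz(yaw) Ry(pitch) Rx(roll)).
In Python, from station import monitor, camera, ctrl gives the robot as it stands.
- The arm moves only by the tool apply_moves, never from a script. Its argument "plan" is one flat list of numbers, 4 for each row, row after row: the shift along the tool's x, y, z in mm, then the turn about the tool's z in rad. In form: [dx, dy, dz, spin, dx, dy, dz, spin, ...]. A call has 1 to 20 rows; each row shifts and turns the commanded pose from where the row before left it, along the tool's axes as they then stand; what a row does not reach is not made up. A row lasts 1/10 s, in which the tool goes at most 50 mm and 8.59 degrees, less where a joint would pass 70% of its speed; a pose out of reach is approached as far as the arm can. A call is refused whole if a number of a shift passes 50 or a number of a turn 0.15, either way. A call with a gripper value outside its range is refused whole. "hand" is the gripper command: -1 is shut, 1 is fully open, values between are in proportion, set as the call begins (left out, the last holds). The fingers move at their own pace and stop on an object; "squeeze" is the grip in N (left out, the last holds). Time passes only in rows, so rows that do not move let the fingers close. It gives the time, the measured TCP pose, the force, the opening and the grip force at its end, in the units of the state.
- monitor.get_obs(): the state, without advancing time (a new reading comes with each control period).
- camera(name): name is "scene" or "top" or "wrist"; returns a dict with "image" (400x640x3 uint8, red, green, blue), "range_z" (400x640 float32, m along the optical axis (not along the pixel's ray), 0 where there is no reading), "mtx" (3x3 intrinsics, pixels), "rvec" (rotation vector, rad) and "tvec" (3), from world to camera coordinates, as OpenCV has them. Camera axes: x right, y down, z forward; pixel columns grow to the right and rows downward; lengths in m; the calibration is good to about 2 mm. A picture is of the moment at which its call begins.
- ctrl.hand_in(): hands the job in; it is judged then, once.
The state is a dict: "time_s": time; "qpos": joint angles; "joint_vel": joint speeds; "tau": joint torques, N m; "ee_pos": TCP position; "eef_rot": TCP orientation; "force": force on the tool from outside, world axes, zero at the start; "moment": the same for the moment, N m; "grip_width": finger opening in m; "grip_force": force on a finger pad.
Only numpy, scipy, OpenCV 4.12 (cv2) and the standard library are available. Lean on these libraries where they do the work, as an engineer would, in place of code of your own. Each camera call takes 0.05 s, during which the arm holds its last target. There are 200 camera calls.

## Task

With the clear ball dispenser still upright, turn the white dial on its lid so that the largest opening lies over the outlet at the spout lip. Then swing the dispenser over by its crank, rocking it if any hang back, until all five steel balls have dropped into the tray below; let go, leave the dial at the largest opening and leave the bottles standing.

Things in the scene. Friction and masses are not known exactly. Their poses are not given: they have to be found in the camera images.
- station: Fixed aluminium bracket of the tipping ball dispenser. Origin on the table straight below the pivot, z up; x points horizontally the way the mouth tips (over the tray); y runs along the pivot to the crank side. Side arms 10 mm thick at y = +-55 mm, tops 151 mm high, from x = -110 to 15 mm; posts and foot behind, x -150 to -80 mm.
- pivot (a point): Centre of the dispenser, on its tipping axis (parallel to the station's y), 140 mm above the table. The dispenser is a clear round canister, 82 mm across, its bottom 55 mm under this point, closed on top by the dial lid; upright at the start.
- hopper (a joint): Tipping angle of the canister, rad: 0 upright (stop); positive tips the lid to the station's +x, over the tray; stop at 2.36 (mouth 45 degrees below level). Stays where left: friction 0.3 N m, about 4 N at the crank handle. Balls start to roll out past about 1.7; near the stop they roll out by themselves; rocking the crank shakes out any that hang back.
- crank_grip (a point): Point on the crank handle, a round black bar 14 mm thick parallel to the station's y, free from y = 73 to 124 mm; this point is at y = 100 mm, 80 mm from the tipping axis. Upright: 69 mm behind the pivot (-x), 40 mm above it; it swings over the top to 77 mm ahead, 21 mm above. Hold from above, fingers closing along the station's x; the bar turns between them.
- dial (a joint): Angle of the white dial on the lid, rad, counter-clockwise positive from above. 0: largest opening exactly over the outlet; 1.1 the 9 mm one, 1.55 the 5 mm one. Starts at 1.05 to 1.55: turn it clockwise. Range -0.8 to 1.65, no stop or click at 0, friction 0.04 N m. The outlet is the hole in the cover under the dial, on the tray side (station +x), at the steel spout lip.
- dial_grip (a point): On the dial's axis, 18 mm above the dial's top face, 216 mm above the table. Here stands the black bar knob: 14 mm thick along the dial's x, 32 mm long along its y, rising to 30 mm above the dial's face. The point turns with the dial; its x axis points to the largest opening.
- large_opening (a point): Centre of the dial's largest opening (square, 28 by 30 mm), on the dial's top face, 24 mm from the dial's axis. The other two, round, are 9 mm and 5 mm across; the dial is 84 mm across. The balls pass only the largest.
- tray: Loose steel catch tray under and ahead of the canister: 230 mm (its x) by 160 mm (its y), 35 mm high, walls 4 mm, 0.7 kg. Origin at the centre of its underside, x as the station's within a few degrees. It already stands where the balls will fall.
- ball1: Steel ball, 13 mm across, 10 g, origin at its centre; starts loose inside the canister.
- ball2: Steel ball, 13 mm across, 10 g, origin at its centre; starts loose inside the canister.
- ball3: Steel ball, 13 mm across, 10 g, origin at its centre; starts loose inside the canister.
- ball4: Steel ball, 13 mm across, 10 g, origin at its centre; starts loose inside the canister.
- ball5: Steel ball, 13 mm across, 10 g, origin at its centre; starts loose inside the canister.
- bottle1: Empty amber bottle with black cap, 40 mm across, 100 mm high, standing loose on the table near the dispenser, away from the crank side; origin at the centre of its underside, z up.
- bottle2: Empty amber bottle with black cap, 40 mm across, 100 mm high, standing loose on the table near the dispenser, away from the crank side; origin at the centre of its underside, z up.
- bottle3: Empty amber bottle with black cap, 40 mm across, 100 mm high, standing loose on the table near the dispenser, away from the crank side; origin at the centre of its underside, z up.

How it is judged:
By the outcome, as a careful person would: the job done as asked, in the order asked, and still so for the second after the job is handed in, with the robot touching nothing.
It also fails if it takes over 51 s, if anything falls off the work surface, if the arm or the gripper's body presses on something with over 40 N, if the wrist force passes 120 N, or if a joint passes its speed limit or range.

## Working session

There is one attempt and no reset: what is moved stays moved. The work goes in short steps, Python scripts to look and compute and a tool call to move; the robot and the scene stay as the last step left them, time stands still between calls to the robot, and variables do not carry over. Pictures are saved under pics/ and viewed, at most 10 in all, crops included, and the job is handed in when it is done.

Besides the shell and the picture viewer there is one more tool, called as a command line: name --argument value ..., lists and objects as JSON in quotes. apply_moves: Moves the arm, as the interface text tells. Its arguments: {"type":"object","properties":{"plan":{"type":"array","items":{"type":"number"}},"hand":{"type":"number"},"squeeze":{"type":"number"}},"required":["plan"]}

```bash
mkdir -p pics; cat > h.py <<'E'
import numpy as np, cv2
from station import monitor, camera, ctrl
from scipy.spatial.transform import Rotation as Ro
def cloud(c):
    R=cv2.Rodrigues(np.array(c["rvec"],float))[0]; t=np.array(c["tvec"],float).ravel(); K=np.array(c["mtx"])
    v,u=np.mgrid[0:400,0:640]; z=c["range_z"]
    P=np.stack([(u-K[0,2])/K[0,0]*z,(v-K[1,2])/K[1,1]*z,z],-1)
    return (P-t)@R
def ray(c,u,v,h):
    R=cv2.Rodrigues(np.array(c["rvec"],float))[0]; t=np.array(c["tvec"],float).ravel(); K=np.array(c["mtx"])
    d=R.T@np.linalg.inv(K)@[u,v,1]; o=-R.T@t
    return o+d*(h-o[2])/d[2]
def save(c,n): cv2.imwrite(f"pics/{n}.png",c["image"][:,:,::-1])
E
python3 - <<'E'
from h import *
for n in ["scene","top"]:
    c=camera(n); save(c,n+"0"); np.savez(n+"0.npz",**c)
    R=cv2.Rodrigues(np.array(c["rvec"],float))[0]; print(n,-R.T@np.array(c["tvec"]).ravel())
o=monitor.get_obs(); print(o["time_s"],o["ee_pos"],o["eef_rot"])
E
```

```text
scene [0.9390626  0.54949542 1.04690888]
top [ 0.5305365  -0.0432645   0.90058764]
0.1 [ 0.1470776  -0.52973214  0.20494533] [-3.14055438e+00 -9.23949772e-05  2.70812214e-01]
```

View pics/scene0.png

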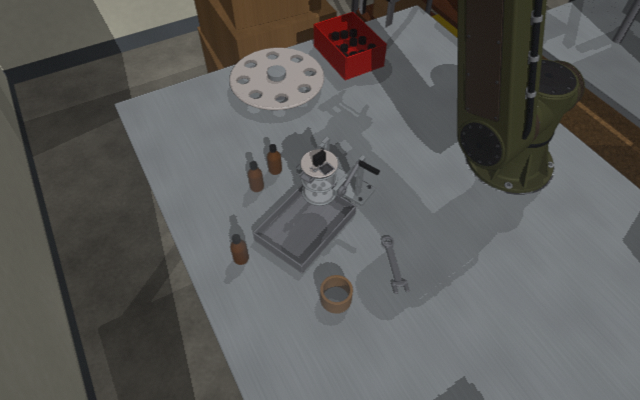

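View pics/top0.png

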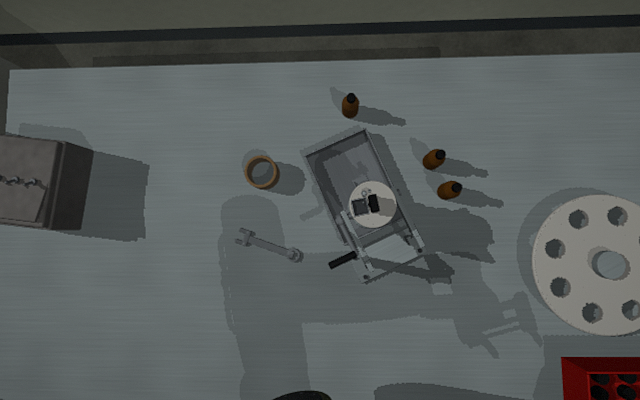

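The top view shows the dial at about (371,205), its black knob at (374,203), the crank bar at (343,260) and the tray above-left. The bottles are at (350,105), (433,158) and (449,189).

```bash
python3 - <<'E'
from h import *
c=dict(np.load("top0.npz")); P=cloud(c); im=c["image"].astype(int)
cv2.imwrite("pics/crop.png",cv2.resize(c["image"][110:290,290:470,::-1],None,fx=3.3,fy=3.3,interpolation=cv2.INTER_CUBIC))
Z=P[...,2]; v,u=np.mgrid[0:400,0:640]
roi=(u>300)&(u<420)&(v>150)&(v<285)
# dial disc
m=roi&(Z>.192)&(Z<.207); print("dial pts",m.sum(),np.median(P[m],0))
(x,y),r=cv2.minEnclosingCircle(np.argwhere(m&(im.min(2)>120))[:,::-1].astype(np.float32)); print("circ",x,y,r,ray(c,x,y,.198))
blk=(im.max(2)<50)
k=roi&blk&(Z>.214); print("knob",k.sum(),P[k].mean(0),np.percentile(P[k],[3,97],axis=0))
rc=cv2.minAreaRect(P[k][:,:2].astype(np.float32)*1000);print(rc)
h=roi&blk&(v>245)&(Z>.15)&(u<358); print("handle",h.sum(),P[h].mean(0),Z[h].max()); rc=cv2.minAreaRect(P[h][:,:2].astype(np.float32)*1000);print(rc, cv2.boxPoints(rc))
for a,b in[(350,105),(433,158),(449,189)]:
    w=(abs(u-a)<25)&(abs(v-b)<25)&(Z>.085)&(Z<.12); print("bottle",w.sum(),P[w].mean(0) if w.any() else 0)
t=(u>290)&(u<420)&(v>120)&(v<260)&(Z>.028)&(Z<.04); rc=cv2.minAreaRect(P[t][:,:2].astype(np.float32)*1000);print("tray",t.sum(),rc)
a=(u>290)&(u<440)&(v>150)&(v<300)&(Z>.145)&(Z<.156)&(~blk); print("arms",a.sum());rc=cv2.minAreaRect(P[a][:,:2].astype(np.float32)*1000);print(rc,cv2.boxPoints(rc))
E
```

```text
dial pts 1624 [ 0.57844036 -0.10487138  0.19849915]
circ 372.1097412109375 203.7032470703125 23.206207275390625 [ 0.57851778 -0.1062064   0.198     ]
knob 138 [ 0.57664288 -0.1045574   0.2426064 ] [[ 0.56218391 -0.11337248  0.21871679]
 [ 0.59205928 -0.09819952  0.23136225]]
((554.4760131835938, -84.55469512939453), (28.369394302368164, 91.14322662353516), 47.3939208984375)
handle 203 [ 0.475669   -0.05019982  0.18957061] 0.9005876367189644
((490.3971252441406, -38.716094970703125), (60.16045379638672, 53.927337646484375), 35.407875061035156) [[450.25772   -34.167686 ]
 [481.50284   -78.12106  ]
 [530.5365    -43.264503 ]
 [499.2914      0.6888733]]
bottle 81 [ 0.81774155 -0.07390234  0.099182  ]
bottle 82 [ 0.68887047 -0.26234915  0.09938009]
bottle 84 [ 0.61743522 -0.29397395  0.09955339]
tray 567 ((607.6046142578125, -92.14996337890625), (284.0610046386719, 159.948974609375), 23.2470760345459)
arms 808
((530.11962890625, -124.28457641601562), (130.0299530029297, 141.52549743652344), 25.486915588378906) [[ 440.98212   -88.384476]
 [ 501.88126  -216.13722 ]
 [ 619.25714  -160.18468 ]
 [ 558.35803   -32.43193 ]]
```

View pics/crop.png

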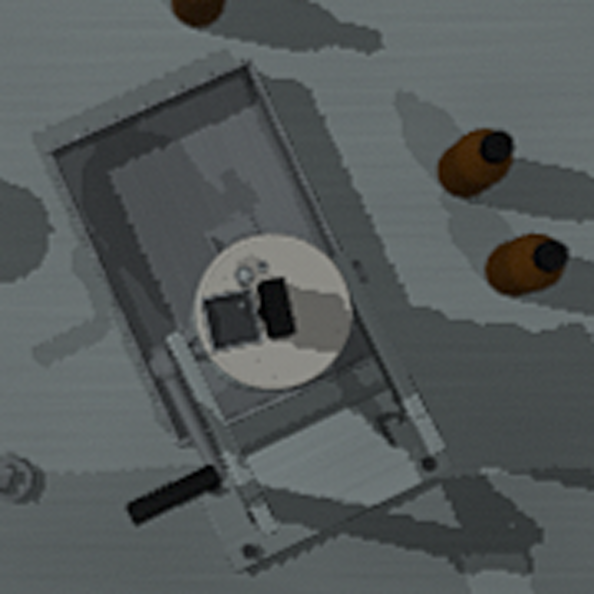

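The crop shows the square large opening at about (232,320), left of the knob at (277,308). The crank bar runs from (130,515) to (218,472). Next I'll refine the angles from these.

```bash
cat >> h.py <<'E'
def dial(c, ctr, s=1):
    """angle of opening, world, from dark square within dial at z=.198"""
    K=np.array(c["mtx"]); pj=lambda p: cv2.projectPoints(np.array([p],float),c["rvec"],c["tvec"],K,None)[0].ravel()
E
python3 - <<'E'
from h import *
c=dict(np.load("top0.npz")); P=cloud(c); im=c["image"].astype(int); Z=P[...,2]; v,u=np.mgrid[0:400,0:640]
blk=(im.max(2)<50)&(Z<.3)
h=blk&(v>245)&(v<272)&(u>322)&(u<358)&(Z>.17); rc=cv2.minAreaRect(P[h][:,:2].astype(np.float32)*1000)
print("handle",h.sum(),P[h].mean(0),np.percentile(Z[h],90),rc)
k=blk&(abs(u-374)<14)&(abs(v-203)<16)&(Z>.22)&(Z<.235); print("knob",k.sum(),P[k].mean(0),cv2.minAreaRect(P[k][:,:2].astype(np.float32)*1000))
g=(u>351)&(u<368)&(v>196)&(v<217)&(im.max(2)<95)
n,L,S,C=cv2.connectedComponentsWithStats(g.astype(np.uint8)); i=1+np.argmax(S[1:,4]); print(S[i],C[i])
pts=np.array([ray(c,a,b,.198)[:2] for b,a in np.argwhere(L==i)],np.float32)*1000
rc=cv2.minAreaRect(pts);print("open",rc)
ctr=np.array([578.5,-105.5]); d=rc[0]-ctr; print(np.hypot(*d),np.arctan2(d[1],d[0]))
# side arm direction: near-side arm line edges
a=(u>290)&(u<440)&(v>150)&(v<300)&(Z>.149)&(Z<.153)&(im.max(2)>60)
n,L,S,C=cv2.connectedComponentsWithStats(a.astype(np.uint8))
for i in range(1,n):
    if S[i,4]>40: q=P[L==i][:,:2].astype(np.float32)*1000; print(S[i],cv2.minAreaRect(q),cv2.fitLine(q,2,0,.01,.01).ravel())
E
```

```text
handle 202 [ 0.47539738 -0.05023415  0.18605073] 0.18844025718592616 ((475.0730895996094, -49.77918243408203), (13.107370376586914, 54.673484802246094), 23.671354293823242)
knob 129 [ 0.57789566 -0.10614098  0.22847036] ((577.849853515625, -106.42290496826172), (31.02143096923828, 12.82972240447998), 11.574374198913574)
[352 197  16  19 237] [359.94936709 206.27848101]
open ((574.3034057617188, -84.42010498046875), (30.83642578125, 29.2551212310791), 10.35923957824707)
21.4935659497263 1.767307513660931
[390 186  30  52 222] ((565.9583129882812, -174.80746459960938), (108.87407684326172, 11.848735809326172), 24.919570922851562) [ 9.0765178e-01  4.1972408e-01  5.6284625e+02 -1.7543256e+02]
[341 211  29  51 243] ((518.3455810546875, -74.74142456054688), (108.6436996459961, 9.811951637268066), 25.611888885498047) [ 9.0316552e-01  4.2929250e-01  5.1917010e+02 -7.4361404e+01]
```

apply_moves --plan '[10, -5, -5, 0, 35, -19, -6, 0, 37, -20.5, -6, 0, 37, -20.5, -6, 0, 37, -20.5, -6, 0, 37, -20.5, -6, 0, 37, -20.5, -6, 0, 37, -20.5, -6, 0, 37, -20.5, -6, 0, 37, -20.5, -6, 0, 37, -20.5, -6, 0, 37, -20.5, -6, 0, 37, -20.5, 0, 0, 37, -20.5, 0, 0, 30, -17, 0, 0, 10, -6, 0, 0, 0, 0, 0, 0]' --hand 0.0 --squeeze 20

```text
time_s: 1.8
ee_pos: [0.5787, -0.1048, 0.2762]
eef_rot: [-3.141, 0.001, 0.273]
force: [-0.3, 0.3, 0.3]
grip_width: 0.0474
grip_force: 0.0
```

apply_moves --plan '[0, 0, 0, -0.15, 0, 0, 0, -0.15, 0, 0, 0, -0.15, 0, 0, 0, -0.15, 0, 0, 0, -0.15, 0, 0, 0, -0.15, 0, 0, 0, -0.15, 0, 0, 0, -0.15, 0, 0, 0, -0.15, 0, 0, 0, -0.15, 0, 0, 0, -0.15, 0, 0, 0, -0.15, 0, 0, 0, -0.15, 0, 0, 0, -0.15, 0, 0, 0, -0.15, 0, 0, 0, -0.15, 0, 0, 0, -0.15, 0, 0, 0, -0.15, 0, 0, 0, -0.15, 0, 0, 0, -0.15]'

```text
time_s: 3.8
ee_pos: [0.5775, -0.1074, 0.2769]
eef_rot: [-3.141, 0.0, -3.008]
force: [0.0, 0.3, -0.3]
grip_width: 0.0473
grip_force: 0.0
```

apply_moves --plan '[0, 0, 0, -0.065, 0, 0, 0, 0, 0, 0, 0, 0]'

```text
time_s: 4.1
ee_pos: [0.5779, -0.1069, 0.2768]
eef_rot: [-3.141, 0.0, -2.951]
force: [-0.4, 0.1, 0.5]
grip_width: 0.0472
grip_force: 0.0
```

```bash
python3 - <<'E'
from h import *
o=monitor.get_obs(); print(o["time_s"],o["ee_pos"],o["eef_rot"],o["qpos"],o["grip_width"])
R=Ro.from_euler("xyz",o["eef_rot"]).as_matrix(); print(R.T@(np.array([.578,-.106,.204])-o["ee_pos"])*1000)
c=camera("wrist"); save(c,"w1")
E
```

```text
4.1 [ 0.57787888 -0.1068772   0.2767681 ] [-3.14140352e+00  1.99717676e-04 -2.95069520e+00] [-2.45159956e-01  3.44078365e-01  1.29904942e+00 -8.73111798e-05
  1.49820395e+00 -2.00684740e+00] 0.04718325986105079
[-0.2708279   0.8520513  72.76799611]
```

View pics/w1.png

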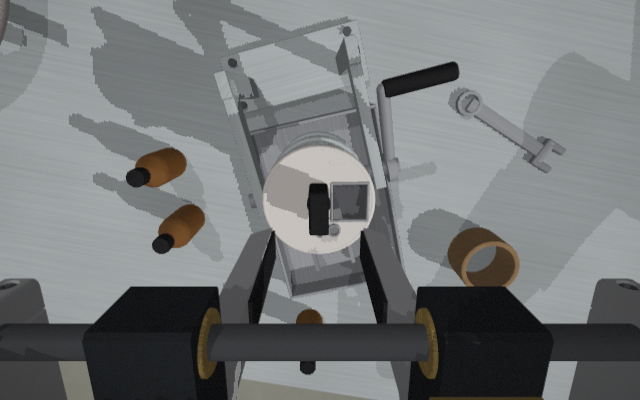

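The wrist view shows the knob upright at (318,208), centred between the fingers, with the square opening at (350,201). Going down now to grip it.

apply_moves --plan '[0, 0, 10, 0, 0, 0, 20, 0, 0, 0, 20, 0, 0, 0, 15, 0, 0, 1, 6, 0, 0, 0, 1, 0, 0, 0, 0, 0, 0, 0, 0, 0]'

```text
time_s: 4.95
ee_pos: [0.5785, -0.1052, 0.2052]
eef_rot: [-3.141, 0.001, -2.948]
force: [0.7, 0.0, 0.6]
grip_width: 0.0471
grip_force: 0.0
```

apply_moves --plan '[0, 0, 0, 0, 0, 0, 0, 0, 0, 0, 0, 0, 0, 0, 0, 0, 0, 0, 0, 0]' --hand -1 --squeeze 20

```text
time_s: 5.45
ee_pos: [0.5785, -0.106, 0.2046]
eef_rot: [-3.14, 0.0, -2.948]
force: [1.4, -3.1, 1.6]
grip_width: 0.0141
grip_force: 20.0
```

apply_moves --plan '[0, 0, 0, 0.08, 0, 0, 0, 0.12, 0, 0, 0, 0.12, 0, 0, 0, 0.12, 0, 0, 0, 0.12, 0, 0, 0, 0.12, 0, 0, 0, 0.12, 0, 0, 0, 0.12, 0, 0, 0, 0.12, 0, 0, 0, 0.12, 0, 0, 0, 0.11, 0, 0, 0, 0.057, 0, 0, 0, 0, 0, 0, 0, 0, 0, 0, 0, 0]'

```text
time_s: 6.95
ee_pos: [0.5782, -0.107, 0.2046]
eef_rot: [-3.14, 0.003, 2.008]
force: [-0.7, -11.2, -0.5]
grip_width: 0.0139
grip_force: 20.0
```

apply_moves --plan '[0, 0, 0, 0, 0, 0, 0, 0, 0, 0, 0, 0, 0, 0, -5, 0, 0, 0, -20, 0, 0, 0, -25, 0, 0, 0, -20, 0, 0, 0, 0, 0, 0, 0, 0, 0]' --hand 0.0

```text
time_s: 7.85
ee_pos: [0.5782, -0.105, 0.274]
eef_rot: [-3.142, -0.0, 2.009]
force: [-0.4, -0.2, 0.1]
grip_width: 0.0468
grip_force: 0.0
```

```bash
python3 - <<'E'
from h import *
o=monitor.get_obs(); print(o["time_s"],o["ee_pos"],o["eef_rot"],o["qpos"])
c=camera("wrist"); np.savez("w2.npz",**c); cv2.imwrite("pics/w2.png",c["image"][:300,:,::-1]); 
P=cloud(c); im=c["image"].astype(int); Z=P[...,2]; v,u=np.mgrid[0:400,0:640]
blk=(im.max(2)<60)
k=blk&(Z>.222)&(Z<.236)&(abs(P[...,0]-.578)<.03)&(abs(P[...,1]+.106)<.03); print("knob",k.sum(),P[k].mean(0),cv2.minAreaRect(P[k][:,:2].astype(np.float32)*1000))
h=blk&(Z>.172)&(Z<.195)&(abs(P[...,0]-.475)<.05)&(abs(P[...,1]+.05)<.05);print("handle",h.sum(),P[h].mean(0),Z[h].max(),cv2.minAreaRect(P[h][:,:2].astype(np.float32)*1000))
a=(Z>.148)&(Z<.154)&~blk&(P[...,0]>.4)&(P[...,0]<.65)
n,L,S,C=cv2.connectedComponentsWithStats(a.astype(np.uint8))
for i in range(1,n):
    if S[i,4]>150: q=P[L==i][:,:2].astype(np.float32)*1000; print(S[i],cv2.minAreaRect(q))
E
```

```text
7.85 [ 0.57821292 -0.10501849  0.27403745] [-3.14158249e+00 -8.39664604e-05  2.00896255e+00] [-2.42014523e-01  3.45345799e-01  1.30353376e+00  5.90682340e-05
  1.49277381e+00 -6.80185357e-01]
knob 871 [ 0.57714599 -0.10448914  0.22664212] ((577.5165405273438, -105.27244567871094), (13.753828048706055, 31.330671310424805), 25.52604103088379)
handle 1439 [ 0.47492752 -0.04770917  0.18465666] 0.18810947910709233 ((474.8287658691406, -48.897865295410156), (13.196020126342773, 55.14167785644531), 25.22130012512207)
[289 105  41  13 335] ((543.6104125976562, -47.042327880859375), (33.74586868286133, 9.952234268188477), 24.471677780151367)
[ 179  121  155   13 1838] ((508.3847351074219, -77.78421020507812), (130.63555908203125, 10.090841293334961), 25.33751106262207)
[192 240  55  12 550] ((518.7667846679688, -194.06056213378906), (50.15470504760742, 10.502265930175781), 24.671812057495117)
```

View pics/w2.png

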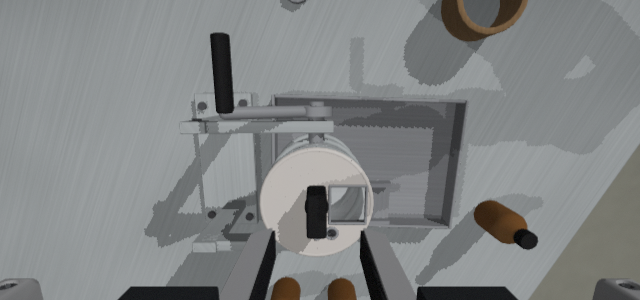

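The wrist view shows the square opening at (346,204), in line with the spout. The knob sits at 25.5° and the station axis at about 25.1°, so the dial is at 0. The crank bar runs from (220,35) to (225,110). Moving to the crank next.

apply_moves --plan '[8, -6, 0, 0, 24, -18, 0, 0, 28, -20, 0, 0, 26, -18, 0, 0, 10, -7.5, 5, 0, 0, 0, 20, 0, 0, 0, 35, 0, 0, 0, 30, 0, 0, 0, 17, 0, 0, 0, 6, 0, 0, 0, 0, 0, 0, 0, 0, 0]'

```text
time_s: 9.1
ee_pos: [0.4748, -0.0476, 0.1622]
eef_rot: [3.141, 0.001, 2.009]
force: [-0.2, 0.7, 0.2]
grip_width: 0.0471
grip_force: 0.0
```

apply_moves --plan '[0, 0, 0, 0, 0, 0, 0, 0, 0, 0, 0, 0, 0, 0, 0, 0, 0, 0, 0, 0]' --hand -1 --squeeze 25

```text
time_s: 9.6
ee_pos: [0.4735, -0.0482, 0.1615]
eef_rot: [-3.138, -0.0, 2.009]
force: [-8.2, -1.7, 4.7]
grip_width: 0.0136
grip_force: 25.0
```

```bash
python3 - <<'E'
from h import *
o=monitor.get_obs(); p=o["ee_pos"]; print(o["time_s"],p,o["eef_rot"],o["force"])
d=np.array(p)-[.578,-.1055,0]; a=.439; print("station x,z rel pivot mm",(d[0]*np.cos(a)+d[1]*np.sin(a))*1e3,(-d[0]*np.sin(a)+d[1]*np.cos(a))*1e3,(p[2]+.019-.14)*1e3, ctrl.tcp_to_grasp)
# arc table
th=np.linspace(0,2.36,27); phi=np.pi-np.arctan2(40,69)-th
X=80*np.cos(phi);H=80*np.sin(phi); print(np.c_[th,X,H][1:].round(1).tolist()); print(np.c_[np.diff(X),-np.diff(H)].round(1).tolist())
E
```

```text
9.6 [ 0.47354776 -0.04818958  0.1614694 ] [-3.13842039e+00 -2.50295506e-04  2.00892006e+00] [-8.21627379 -1.6707253   4.74257196]
station x,z rel pivot mm -70.18887133469747 96.27188928182125 40.46939602421204 -0.0188
[[0.1, -65.3, 46.2], [0.2, -60.8, 52.0], [0.3, -55.9, 57.3], [0.4, -50.4, 62.1], [0.5, -44.6, 66.4], [0.5, -38.4, 70.2], [0.6, -31.9, 73.4], [0.7, -25.1, 76.0], [0.8, -18.1, 77.9], [0.9, -11.0, 79.2], [1.0, -3.8, 79.9], [1.1, 3.5, 79.9], [1.2, 10.7, 79.3], [1.3, 17.9, 78.0], [1.4, 24.9, 76.0], [1.5, 31.7, 73.5], [1.5, 38.2, 70.3], [1.6, 44.4, 66.5], [1.7, 50.3, 62.2], [1.8, 55.7, 57.4], [1.9, 60.7, 52.2], [2.0, 65.1, 46.4], [2.1, 69.1, 40.3], [2.2, 72.5, 33.9], [2.3, 75.2, 27.2], [2.4, 77.4, 20.3]]
[[3.9, -6.1], [4.5, -5.7], [5.0, -5.3], [5.4, -4.8], [5.8, -4.3], [6.2, -3.8], [6.5, -3.2], [6.8, -2.6], [7.0, -2.0], [7.1, -1.3], [7.2, -0.7], [7.3, -0.0], [7.2, 0.6], [7.1, 1.3], [7.0, 1.9], [6.8, 2.6], [6.5, 3.2], [6.2, 3.8], [5.8, 4.3], [5.4, 4.8], [5.0, 5.3], [4.5, 5.7], [3.9, 6.1], [3.4, 6.4], [2.8, 6.7], [2.2, 6.9]]
```

apply_moves --plan '[0, 2, -3, 0, 0, 1.9, -3.1, 0, 0, 4.5, -5.7, 0, 0, 5, -5.3, 0, 0, 5.4, -4.8, 0, 0, 5.8, -4.3, 0, 0, 6.2, -3.8, 0, 0, 6.5, -3.2, 0, 0, 6.8, -2.6, 0, 0, 7, -2, 0, 0, 7.1, -1.3, 0, 0, 7.2, -0.7, 0, 0, 7.3, 0, 0, 0, 0, 0, 0]'

```text
time_s: 11.0
ee_pos: [0.541, -0.0171, 0.2016]
eef_rot: [3.141, 0.001, 2.009]
force: [2.6, -2.1, 2.9]
grip_width: 0.013
grip_force: 25.0
```

apply_moves --plan '[0, 7.2, 0.6, 0, 0, 7.1, 1.3, 0, 0, 7, 1.9, 0, 0, 6.8, 2.6, 0, 0, 6.5, 3.2, 0, 0, 6.2, 3.8, 0, 0, 5.8, 4.3, 0, 0, 5.4, 4.8, 0, 0, 5, 5.3, 0, 0, 4.5, 5.7, 0, 0, 3.9, 6.1, 0, 0, 3.4, 6.4, 0, 0, 2.8, 6.7, 0, 0, 2, 6.2, 0, 0, 0, 0, 0, 0, 0, 0, 0, 0, 0, 0, 0, 0, 0, 0, 0]'

```text
time_s: 12.8
ee_pos: [0.6063, 0.0137, 0.1418]
eef_rot: [-3.139, -0.0, 2.008]
force: [-3.8, -4.2, 0.6]
grip_width: 0.0134
grip_force: 25.0
```

```bash
python3 - <<'E'
from h import *
c=camera("top"); d=camera("scene")
A=cv2.resize(c["image"][110:290,290:430],None,fx=2.8,fy=2.8,interpolation=2); B=cv2.resize(d["image"][130:280,230:390],None,fx=2.45,fy=3.36,interpolation=2)
cv2.imwrite("pics/t3.png",np.hstack([A,B])[:,:,::-1]); print(A.shape,B.shape)
E
```

```text
(504, 392, 3) (504, 392, 3)
```

View pics/t3.png

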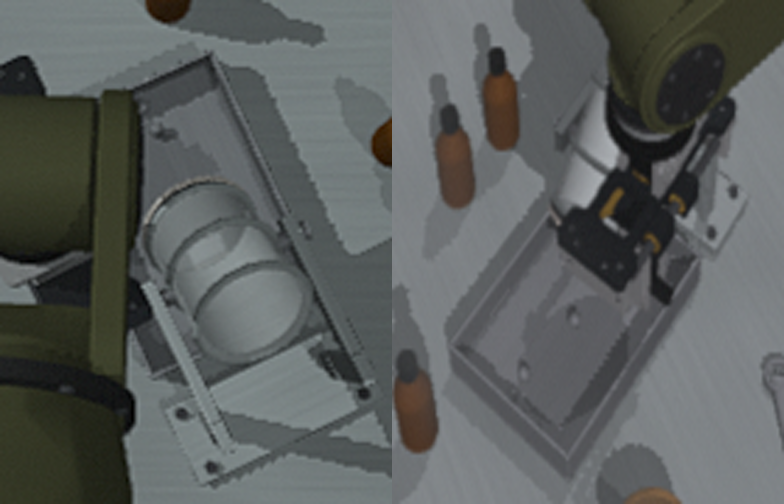

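Two balls show in the tray, at (573,315) and (523,370) in the right half. The dispenser is fully tipped and the rest are hidden, so I'll rock the crank.

apply_moves --plan '[0, -4.8, -12.9, 0, 0, -7.3, -12.5, 0, 0, 7.3, 12.5, 0, 0, 4.8, 12.9, 0, 0, -4.8, -12.9, 0, 0, -7.3, -12.5, 0, 0, 7.3, 12.5, 0, 0, 4.8, 12.9, 0, 0, -4.8, -12.9, 0, 0, -7.3, -12.5, 0, 0, 7.3, 12.5, 0, 0, 4.8, 12.9, 0, 0, 0, 0, 0, 0, 0, 0, 0, 0, 0, 0, 0]'

```text
time_s: 14.4
ee_pos: [0.6062, 0.0138, 0.1406]
eef_rot: [-3.138, -0.001, 2.008]
force: [-2.5, -5.2, -7.7]
grip_width: 0.0132
grip_force: 25.0
```

apply_moves --plan '[0, -4.8, -12.9, 0, 0, -7.3, -12.5, 0, 0, 7.3, 12.5, 0, 0, 4.8, 12.9, 0, 0, -4.8, -12.9, 0, 0, -7.3, -12.5, 0, 0, 7.3, 12.5, 0, 0, 4.8, 12.9, 0, 0, 0, 0, 0, 0, 0, 0, 0, 0, 0, 0, 0]'

```text
time_s: 15.5
ee_pos: [0.6062, 0.0138, 0.1405]
eef_rot: [-3.138, -0.001, 2.008]
force: [-3.1, -4.8, -6.9]
grip_width: 0.0133
grip_force: 25.0
```

apply_moves --plan '[0, 0, 0, 0, 0, 0, 0, 0, 0, 0, 0, 0, 0, 0, -5, 0, 0, 0, -20, 0, 0, 0, -35, 0, 0, 0, -35, 0, 20, 0, -15, 0, 40, 0, 0, 0, 45, 0, 0, 0, 45, 0, 0, 0, 45, 0, 0, 0, 20, 0, 0, 0, 0, 0, 0, 0]' --hand 0.0

```text
time_s: 16.9
ee_pos: [0.5141, 0.2119, 0.2522]
eef_rot: [-3.141, -0.0, 2.013]
force: [1.0, -0.6, 0.3]
grip_width: 0.0468
grip_force: 0.0
```

```bash
python3 - <<'E'
from h import *
c=camera("top"); d=camera("scene")
A=cv2.resize(c["image"][110:290,290:430],None,fx=2.8,fy=2.8,interpolation=2); B=cv2.resize(d["image"][130:280,230:390],None,fx=2.45,fy=3.36,interpolation=2)
cv2.imwrite("pics/t4.png",np.hstack([A,B])[:,:,::-1])
E
```

```text
(no output)
```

View pics/t4.png

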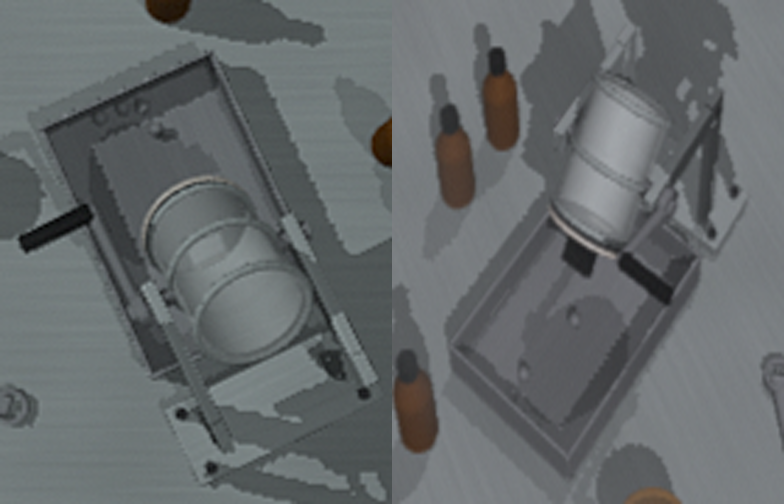

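In the top half I see balls near (98,115), (122,108), (142,105) and (160,132). I'll count them by height above the tray floor.

```bash
python3 - <<'E'
from h import *
a=.439
ims=[]
for n in ["top","scene"]:
    c=camera(n); P=cloud(c)
    d=P-[.578,-.1055,0]; sx=d[...,0]*np.cos(a)+d[...,1]*np.sin(a); sy=-d[...,0]*np.sin(a)+d[...,1]*np.cos(a); Z=P[...,2]
    m=(Z>.0075)&(Z<.024)&(sx>-20)&(abs(sy)<.07)&(sx<.245)&(sx>-.02)&(c["range_z"]>0)
    k,L,S,C=cv2.connectedComponentsWithStats(m.astype(np.uint8))
    for i in range(1,k):
        if S[i,4]>4: print(n,S[i],C[i].round(1),(sx[L==i].mean()*1e3).round(),(sy[L==i].mean()*1e3).round(),Z[L==i].max().round(4))
    b=(c["image"].max(2)<70)&(Z>.04)&(Z<.14)&(sx>.02)&(abs(sy)<.05)
    if b.sum()>5: print(n,"knob",b.sum(),sx[b].mean(),sy[b].mean(),Z[b].mean(),np.ptp(sy[b]))
    ims.append(cv2.resize(c["image"][120:170,295:385] if n=="top" else c["image"][200:270,250:345],(560,430 if n=="scene" else 165*2-160),interpolation=2))
cv2.imwrite("pics/t5.png",np.vstack(ims)[:,:,::-1])
E
```

```text
top [342 110  10   9  22] [346.2 115.3] 222.0 -60.0 0.0235
top [307 133  54  25 159] [333.5 147.1] 166.0 2.0 0.0239
top [344 154   5   6  24] [345.8 156.3] 133.0 -15.0 0.0199
top knob 31 0.048172324836973195 0.030139622575811813 0.1213945845496509 0.055985311050135766
scene [302 223   5   5  18] [303.9 224.7] 65.0 1.0 0.0187
scene [256 239  44  31 124] [277.9 254. ] 175.0 2.0 0.0239
scene [279 239   7   5  21] [282.9 240.6] 136.0 -13.0 0.0185
scene [276 245   5   5  16] [278.2 246.9] 158.0 -11.0 0.0171
scene [240 254   9  10  33] [244.5 259.3] 234.0 -55.0 0.0237
scene [287 255   4   2   5] [288.6 255.4] 161.0 25.0 0.0155
scene knob 132 0.05656619073665702 0.007804570544838962 0.09759398189242367 0.06929958022521134
```

View pics/t5.png

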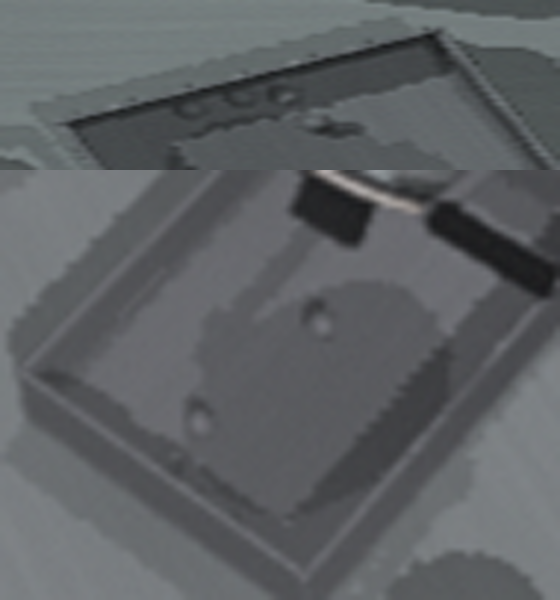

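```bash
python3 - <<'E'
from h import *
a=.439
c=camera("top")
for u,v in[(325,151),(333,147),(340.5,147),(345.8,156.3)]:
    d=ray(c,u,v,.012)-[.578,-.1055,0]; print(1e3*(d[0]*np.cos(a)+d[1]*np.sin(a)),1e3*(-d[0]*np.sin(a)+d[1]*np.cos(a)))
np.set_printoptions(linewidth=200)
print((cloud(c)[140:160,316:352,2]*1e3).round().astype(int))
w=camera("wrist"); save(w,"w6")
E
```

```text
167.2367288967799 23.72389573963672
167.5424937389663 2.2557144302031844
159.60465155794424 -13.878656938536716
133.6945985827211 -15.367942035672751
[[  2   2   3   1   2   2  -1   1   1   0  -1   3   1  -1   0   2   3   1   3   0  -3  36  35  36  38  34  29  29  20  16   9   6   4   6   6   3]
 [  1   1  -1   0   1   3   1   1   5   5   0   0   2   1   0   2   1   4   1  36  36  36 901  33  29  22  18  15   9   6   5   6   6   6   6   1]
 [  0   1   0  -1   1   2   3   1  -1   1   3   2   1   1   0   1   3  36  37  35  34  32  29  20  17  13  11   6   5   2   6   5   6   5   6   7]
 [  3  -1   1   1   2   2   0   0   3   0   2   1   4   0   3  36  35  37  34  30  30  20  17  11   5   3   2   4   5   6   7   6   5   7   7   4]
 [  1   2   0   1   1   0   1   2   0   1   2   1  36  36  40  39  34  29  25  21  16  11   5   4   5   5   4   4   6   5   6   3   5   4   5 901]
 [  4   1   2   2   0   1  -1  -2   3   2  35  36  37  36  32  27  26  19  14  10   3   3   7   6   6   8   6   6   5   7 901   5   4   5   5   4]
 [ -2   3  -2   0   1   2   3   2  38  36  38  36  30  27  25  17  1
[... 1290 characters left out ...]
 0   6   1   7   5   6   6   3   4   1   6   6   7   5   5   6   5   5   6   4  16  17  20  18  15   5   4   5]
 [  5   3   4   5   7   5   2   4   6   6   6   6   5   5   8   2   7   7   5   4   8   5   7   6   6   6   2   5  15  18  17  16  13   4   3   4]
 [  3   2   6   5   6   5   5   8   5   6   5   1   4   6   8   2   4   6   5   6   4   5   3   6   6   6   6   4  16  16  17  16  14   7   6   5]
 [  6   7   4   7   7   5   6   4   5   4   6   6   3   2   3   7   7   7   5   4   4   2   7   4   5   5   8   5  13  14  16  14   5   5   5   5]
 [  6   4   7   4   5   8   6   5   2   6   2   7   7   6   6   4   5   4   5   6   5   3   6   5   6   2   4   5   4   4   9   6   3   4   6   6]]
```

View pics/w6.png

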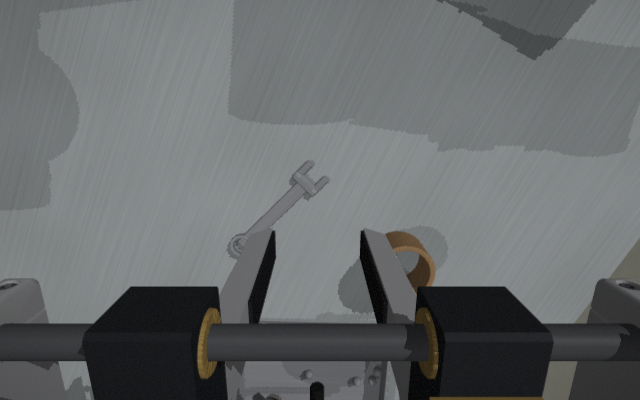

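All five balls are in the tray: four by the far wall in the top depth map, and a fifth at station (65, 1) mm, on the tray floor in the scene view. The knob is still roughly parallel to the crank bar, and the arm is clear.

```bash
python3 -c "
from station import ctrl
print(ctrl.hand_in())"
```

```text
the job is handed in; nothing more can be done
None
```

I turned the dial to its largest opening, tipped and rocked the dispenser until all five balls were in the tray, let go, and handed the job in at about 17 s of the 51 s allowed; no bottle was knocked over, and the hand-in returned no verdict.

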